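# Clip a jar holder onto the spice post and lock it

### The job

Fit the loose brass jar holder to the spice post: put its two hooks into the pair of slots in the post's head, which is clamped at some height that you must feel or look for, then press the holder straight down until the spring catch snaps out over it and locks it, and let go. Do not force the thin sheet metal: about 12 N (1.2 kg) of push is enough to lock it, so never push with more than about 15 N, and leave the jars, the mug and the pepper mill where they stand.

Things in the scene. Friction and masses are not known exactly. Their poses are not given: they have to be found in the camera images.
- post: Black steel stand with an aluminium head, fixed. Origin: on the worktop under the FRONT FACE of the head; x points into the head, away from the cups; z up. Base 180x120x10 mm (x -135 to 45). The head, 56 mm wide (y), is clamped somewhere along a 30 mm travel, NOT measured. 'Levels' below count up from the head's zero, 140 to 170 mm over the worktop. The head spans level -11 to 77.
- slots (a point): Point on the plane of the head's front face, midway between its two slots, 155 mm over the worktop: level 0 if the head is clamped mid-way (true level 0 lies up to 15 mm higher or lower). Axes as the post's. The two upright slots lie at y = +14 and -14 mm, 5.6 mm wide, from level 38.5 to 68.5, in a 3 mm plate with 15 mm of room behind.
- holder: Loose brass jar holder, stands upright on the worktop. Origin: middle of the lower rear edge of its back plate; x points the way its hooks do, z up. Back plate 4 mm thick (x -4 to 0), 48 wide, 53 high. Cup at x=-92, 55 mm across, 26 high. Two hooks at y = +14 and -14 mm, 4 mm wide: neck z 40 to 46 out to x=8.6, then a tip behind a 4.6 mm gap down to z=22. It locks with its underside at level 0.
- holder_grip (a point): Where to take the holder: middle of its straight arm (in the holder's frame x=-38, z=24 mm; top of the arm z=32, underside 16; axes as the holder's). The arm is 14 mm wide across y and 60 mm long between back plate and cup; pinch it across y from above. Holder: 0.2 to 0.33 kg.
- catch (a joint): Steel spring catch in the middle of the head's face, level 3.5 to 11, 13 mm wide, sloped above and flat below, sticking out 3.5 mm. Value: how far it is pushed in (m), 0 = out. Hooks enter with the holder 17 to 22 mm over its locked level; lowered, it comes to rest on the catch, about 10 mm too high. Pressed with about 12 N, its bottom bar slips past and the catch springs out over it.
- buffer (a joint): Pair of rubber pads on the ledge below the head's face; value = how far they are squeezed (m): 0 untouched, 0.0025 to 0.004 when the holder is locked; at 0.004 the hooks bottom hard in the slots, 1.5 mm below the level where the catch snaps out.
- jar_low: Spice jar with red-brown filling, 41 mm across and 96 high, standing in the post's low cup under the place of the holder; leave it alone. Origin: centre of its underside, z up.
- jar_next: Spice jar with yellow filling, 41 mm across and 96 high, on the worktop; leave it alone. Origin: centre of its underside, z up.
- mug: Striped mug, 86 mm across and 90 high, handle to its +y, on the worktop; leave it alone. Origin: centre of its underside, z up.
- mill: Light wooden pepper mill, 58 mm across and 140 high, on the worktop; leave it alone. Origin: centre of its underside, z up.
Not all that is in view belongs to the job. Of the things that look like the holder, the smaller one is meant.

How it is judged:
On the way:
1. both hooks are through the slots, back plate at the head's face, pads not yet squeezed (x of holder in the frame of post between -0.004 and 0.003 m and y of holder in the frame of post between -0.004 and 0.004 m and height (world z) of holder above 0.13 m and angle between the x axis of holder and the x axis of post, either way round below 0.1 rad and value of joint buffer below 0.001 m), for 0.2 s.
At the end, for the whole second after the job is handed in: the holder hangs upright (within 0.08 rad) and at rest on the head, its back plate within 4 mm of the face and of the middle, held down on the pads (squeezed over 1.5 mm) by the catch, which is out again (pushed in less than 1 mm) (x of holder in the frame of post between -0.004 and 0.003 m and y of holder in the frame of post between -0.004 and 0.004 m and height (world z) of holder above 0.13 m and angle between the x axis of holder and the x axis of post, either way round below 0.1 rad and value of joint buffer above 0.0015 m and value of joint catch below 0.001 m and angle between holder's own z axis and vertical below 0.08 rad and linear speed of holder below 0.02 m/s); the robot touches nothing.
It fails at once if holder and post pressed together with over 45 N in all (contact force between holder and post above 45 N).
It fails at once if the jar in the low cup pushed over 20 mm or tipped (distance of jar_low from where it was at the start of the episode above 0.02 m or angle between jar_low's own z axis and vertical above 0.35 rad).
It fails at once if the loose jar pushed over 20 mm or tipped (distance of jar_next from where it was at the start of the episode above 0.02 m or angle between jar_next's own z axis and vertical above 0.35 rad).
It fails at once if the mug pushed over 20 mm or tipped (distance of mug from where it was at the start of the episode above 0.02 m or angle between mug's own z axis and vertical above 0.35 rad).
It fails at once if the pepper mill pushed over 20 mm or tipped (distance of mill from where it was at the start of the episode above 0.02 m or angle between mill's own z axis and vertical above 0.35 rad).
It also fails if it takes over 64 s, if anything falls off the work surface, if the arm or the gripper's body presses on something with over 40 N, if the wrist force passes 120 N, or if a joint passes its speed limit or range.

### The arm

A 6-joint arm with a two-finger parallel gripper is mounted at the origin on a cart in front of the work surface, level with it; the furniture and walls round the work are solid. World frame = base frame: x ahead of the robot, y to its left, z up, the work surface at z = 0. Lengths are in m, angles in rad, forces in N, time in s.
With the tool pointing down it reaches from about 0.275 to 0.875 m from the base axis. Payload 12.5 kg.
Tool frame: the origin (TCP) lies at the very end of the fingers, on their centre line; the grasp point (between the pads) lies 19 mm behind it; z points along the fingers, y is the line along which they close (so a half turn about z gives the same grasp; the last joint's range is limited). The gripper opens to 85 mm and grips with 20 to 120 N. Pads are 22 mm wide; open, the fingers measure 114 mm over their backs; the gripper's body (76 mm by 85 mm) begins 54 mm behind the grasp point. The pads swing forward as they close: fully open they stand 13 mm farther back than shut.
Start: joints at [-1.312, 0.351, 1.652, -0, 1.139, -0.085], TCP at [0.185, -0.518, 0.231] pointing down, gripper open.
Joint ranges: [-2.75, 2.75], [-0.79, 2.1], [0.01, 2.65], [-1.57, 4.71], [0.07, 3.14], [-2.87, 2.87]. Speed limits (rad/s): [2.22, 2.22, 2.79, 3.14, 3.14, 3.14].

### API

Orientations are given as a 3x3 rotation matrix whose columns are the frame's x, y, z axes.
In Python, from bench import manip gives the robot as it stands. Calls block until the motion is done:
- manip.move_ptp(position, orientation): joint-space move of the TCP to a pose.
- manip.move_l(position, attitude=None, max_speed=0.15): straight line of the TCP; attitude=None keeps the orientation; max_speed is the mean speed in m/s.
- manip.move_j(angles): joint-space move.
- manip.set_gripper(opening, effort=None): opening from 0.0 (shut) to 1.0 (fully open); effort is the grip in N (None keeps the last); returns when the fingers have stopped.
- manip.dwell(seconds).
- manip.inverse_kinematics(position, orientation): joint angles nearest the present ones, or None.
- manip.grab_frame(name): name is "side" or "top"; returns (picture, depth): 480x640x3 uint8, red, green, blue; 480x640 float32, m along the optical axis (not along the pixel's ray), 0 where there is no reading.
- manip.get_calibration(name): a dict with "camera_matrix" (3x3 intrinsics, pixels), "R" (3x3) and "t" (3): a world point X has camera coordinates R X + t. Camera axes: x right, y down, z forward; pixel columns grow to the right and rows downward; lengths in m; the calibration is good to about 2 mm. A picture is of the moment at which its call begins. get_calibration takes no time and is no camera call.
A pose or a line that the arm cannot do raises manip.Unreachable and nothing moves.
- manip.sign_off(): hands the job in; it is judged then, once.
Trained networks look in the newest picture that a camera, given by its name, has taken for a name from the list of things; names that differ only in an ending like _2 or _b are one class to them, and where a whole thing is asked for, a point or a joint stands for the part that bears it (a point fixed in the world has none). Each returns a list of dicts, best first, with "confidence" (0 to 1); they miss things now and then, are a little off and sometimes report something else, mostly with a low value. They report only what shows in the picture. A call takes as long as a camera call. They do not tell look-alikes from the thing itself.
- manip.look_for(camera, name): "at" ([x, y, z] in m, in world coordinates, good to about 4 mm: the middle of the surface that is visible of it).
Readings, each from a call of its own:
- manip.current_time(): time.
- manip.current_qpos(): joint angles.
- manip.current_joint_vel(): joint speeds.
- manip.current_joint_torque(): joint torques, N m.
- manip.current_ee_pos(): TCP position.
- manip.current_tcp_rot(): TCP orientation.
- manip.current_force(): force on the tool from outside, world axes, zero at the start.
- manip.current_ft_torque(): the same for the moment, N m.
- manip.current_grip_width(): opening from 0.0 (shut) to 1.0 (fully open).
- manip.current_grip_force(): force on a finger pad.
Only numpy, scipy, OpenCV 4.12 (cv2) and the standard library are available. Lean on these libraries where they do the work, as an engineer would, in place of code of your own. Each camera call takes 0.05 s, during which the arm holds its last target. There are 200 camera calls.

## Working session

There is one attempt and no reset: what is moved stays moved. The work goes in short steps, each a Python script; the robot and the scene stay as the last script left them, time stands still between calls to the robot, and variables do not carry over. Pictures are saved under pics/ and viewed, at most 10 in all, crops included, and the job is handed in when it is done.

```bash
ls; mkdir -p pics
cat > h.py <<'E'
import numpy as np, cv2
from bench import manip
def snap(cam,fn=None):
    p,d=manip.grab_frame(cam)
    if fn: cv2.imwrite('pics/'+fn,p[:,:,::-1])
    return p,d
def cal(cam):
    c=manip.get_calibration(cam); return np.array(c['camera_matrix']),np.array(c['R']),np.array(c['t'])
def cloud(cam,d):
    K,R,t=cal(cam); v,u=np.mgrid[0:480,0:640]
    X=np.stack([(u-K[0,2])/K[0,0]*d,(v-K[1,2])/K[1,1]*d,d],-1)
    W=(X-t)@R; W[d<=0]=np.nan; return W
def proj(cam,P):
    K,R,t=cal(cam); q=K@(R@np.asarray(P,float)+t); return q[:2]/q[2]
E
python3 - <<'E'
from h import *
for c in('side','top'):
    p,d=snap(c,c+'0.png'); np.savez('pics/'+c+'0.npz',p=p,d=d)
    K,R,t=cal(c); print(c,K[0,0],(-R.T@t).round(3),R[2].round(2))
    for n in('post','slots','holder','holder_grip','catch','buffer','jar_low','jar_next','mug','mill'):
        try: print(n,[(np.round(r['at'],3).tolist(),round(r['confidence'],2),proj(c,r['at']).round().tolist()) for r in manip.look_for(c,n)])
        except Exception as e: print(n,e)
print(manip.current_time())
E
```

```text
pics
side 488.66073252937565 [0.201 0.863 0.774] [ 0.29 -0.8  -0.53]
post [([0.478, 0.231, 0.006], 0.56, [299.0, 369.0])]
slots [([0.479, 0.226, 0.004], 0.77, [299.0, 368.0]), ([0.496, -0.402, 0.062], 0.25, [368.0, 200.0])]
holder [([0.412, 0.012, 0.025], 0.72, [359.0, 301.0]), ([0.452, -0.157, 0.015], 0.6, [361.0, 261.0])]
holder_grip [([0.412, 0.009, 0.029], 0.96, [359.0, 299.0]), ([0.454, -0.153, 0.018], 0.7, [360.0, 261.0]), ([0.481, 0.219, 0.149], 0.4, [297.0, 312.0])]
catch []
buffer [([0.482, 0.218, 0.148], 0.6, [296.0, 312.0])]
jar_low [([0.498, -0.401, 0.063], 0.61, [367.0, 200.0]), ([0.381, 0.213, 0.067], 0.57, [348.0, 353.0])]
jar_next [([0.449, -0.275, 0.041], 0.76, [373.0, 230.0])]
mug [([0.501, -0.402, 0.062], 0.78, [367.0, 200.0]), ([0.478, 0.228, 0.007], 0.41, [299.0, 368.0])]
mill [([0.636, 0.007, 0.082], 0.9, [270.0, 263.0])]
top 601.0785460943412 [ 0.312 -0.101  1.467] [ 0.17 -0.   -0.99]
post [([0.454, 0.199, 0.011], 0.73, [186.0, 278.0])]
slots []
holder [([0.403, 0.002, 0.022], 0.55, [267.0, 299.0])]
holder_grip [([0.405, -0.001, 0.02], 0.98, [268.0, 298.0]), ([0.446, -0.17, 0.02], 0.94, [338.0, 281.0])]
catch [([0.391, 0.194, 0.108], 0.5, [178.0, 302.0])]
buffer [([0.456, 0.198, 0.012], 0.53, [186.0, 277.0])]
jar_low [([0.387, 0.192, 0.109], 0.89, [179.0, 304.0])]
jar_next [([0.443, -0.285, 0.094], 0.84, [390.0, 279.0]), ([0.446, -0.168, 0.017], 0.72, [337.0, 281.0])]
mug [([0.499, -0.441, 0.028], 0.93, [450.0, 259.0])]
mill [([0.628, -0.016, 0.116], 0.79, [272.0, 198.0])]
1.1
```

View pics/side0.png

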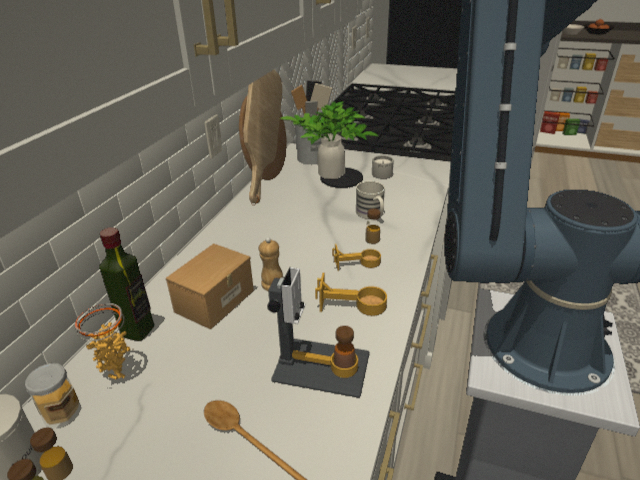

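View pics/top0.png

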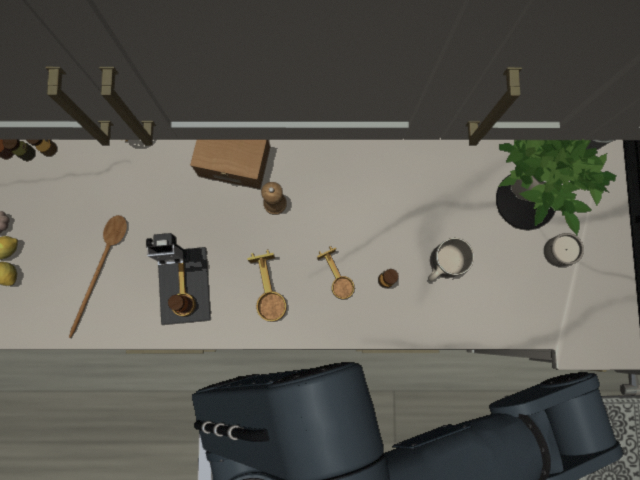

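Run:
```python
import numpy as np,cv2
s=np.load('pics/side0.npz')['p'];t=np.load('pics/top0.npz')['p']
a=cv2.resize(s[235:335,300:420],(480,400),interpolation=cv2.INTER_CUBIC)
b=cv2.resize(t[240:340,235:305],(280,400),interpolation=cv2.INTER_CUBIC)
c=cv2.resize(t[240:330,300:370],(311,400),interpolation=cv2.INTER_CUBIC)
row=np.hstack([b,c]); a2=a[:, :]
im=np.zeros((600,800,3),np.uint8); im[:400,:480]=a; 
im[:400,480:800]=cv2.resize(t[235:335,235:365],(320,246))[:0].shape and cv2.resize(t[235:335,240:360],(320,400)) if False else im[:400,480:800]
im[:246,480:800]=cv2.resize(t[235:335,235:365],(320,246),interpolation=cv2.INTER_CUBIC)
im[250:600,480:800]=cv2.resize(s[255:395,250:378],(320,350),interpolation=cv2.INTER_CUBIC)
cv2.imwrite('pics/crop1.png',im[:,:,::-1])
```

```text
(no output)
```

View pics/crop1.png

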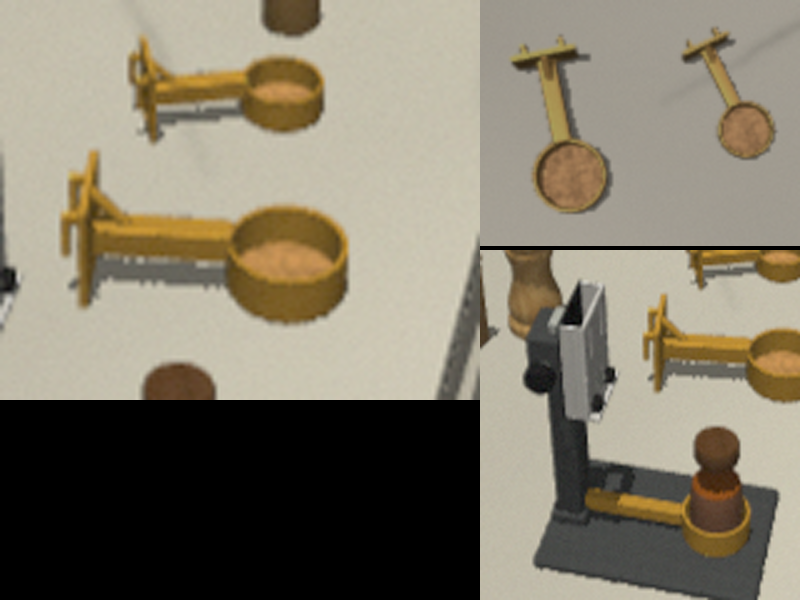

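Look-alikes: the big holder at side (359,299), top (268,290), and the small one at side (360,261), top (338,275). The crop shows the second clearly smaller, so it is the one meant; I'll check its cup size (55 mm) from depth. The head's slotted front faces the robot at about side (297,297).

```bash
cat > an.py <<'E'
from h import *
for c in('side','top'):
    f=np.load(f'pics/{c}0.npz');p,d=f['p'].astype(int),f['d'];W=cloud(c,d)
    hsv=cv2.cvtColor(f['p'],cv2.COLOR_RGB2HSV).astype(int)
    x,y,z=W[...,0],W[...,1],W[...,2]
    tab=(abs(z)<.02)&(x>.35)&(x<.6)&(abs(y)<.15)&(hsv[...,1]<60); print(c,'table z',np.median(z[tab]).round(4), z[tab].std().round(4))
    for nm,(x0,x1,y0,y1) in dict(big=(.33,.52,-.06,.08),small=(.36,.56,-.24,-.09)).items():
        m=(x>x0)&(x<x1)&(y>y0)&(y<y1)&(z>.004)&(z<.09)&(hsv[...,1]>90)
        P=W[m]; r=cv2.minAreaRect(P[:,:2].astype(np.float32)*1000)
        print(nm,len(P),'rect',np.round(r[0],1),np.round(r[1],1),round(r[2],1),'z',np.percentile(P[:,2],[1,50,99]).round(3))
        q=P[:,:2].mean(0); 
        if c=='top':
            a=P[:,:2]-q; u=np.linalg.svd(a,full_matrices=0)[2][0]; u*=np.sign(u[0]); print('  axis',np.degrees(np.arctan2(u[1],u[0])))
            s=a@u; n=a@[-u[1],u[0]]
            for lo in np.arange(s.min(),s.max(),.008):
                k=(s>=lo)&(s<lo+.008); print('  s%.3f n %.4f %.4f z %.3f %.3f'%(lo,n[k].min(),n[k].max(),P[k,2].min(),P[k,2].max()))
    m=(x>.42)&(x<.62)&(y>.12)&(y<.3)&(z>.12)&(z<.28)
    v,u=np.where(m); print('head px',u.min(),u.max(),v.min(),v.max(),'z',np.percentile(z[m],[0,1,50,99,100]).round(4))
    b=(x>.25)&(x<.6)&(y>.08)&(y<.34)&(z>.004)&(z<.018)&(p.sum(-1)<240)
    r=cv2.minAreaRect(W[b][:,:2].astype(np.float32)*1000);print('base',np.round(r[0],1),np.round(r[1],1),r[2],np.median(z[b]))
    np.save(f'pics/{c}W.npy',W)
    if c=='top':
        ov=(z>.3)&(x>.4)&(abs(y)<.5); print('overhead x',np.percentile(x[ov],[0,1]),'z',np.percentile(z[ov],[0,1,50,99]))
    v0,v1,u0,u1=(255,345,265,330) if c=='side' else (225,270,140,200)
    cv2.imwrite(f'pics/{c}head.png',cv2.resize(f['p'][v0:v1,u0:u1,::-1],None,fx=6.5,fy=6.5,interpolation=cv2.INTER_CUBIC))
E
python3 an.py
```

```text
side table z -0.0008 0.0019
big 1258 rect [433.8   5.2] [164.8  74.1] 14.0 z [0.005 0.028 0.068]
small 544 rect [ 464.5 -159.7] [127.1  60.3] 27.8 z [0.004 0.022 0.053]
head px 267 304 268 324 z [0.1201 0.1243 0.188  0.2253 0.2273]
base [437.2 207.6] [177.3 122.9] 5.225756645202637 0.009105143823044816
top table z 0.0008 0.0034
big 1052 rect [ 4.311e+02 -2.000e-01] [164.2  69.9] 11.8 z [0.004 0.025 0.072]
  axis 11.261317502419406
  s-0.069 n -0.0218 0.0185 z 0.004 0.041
  s-0.061 n -0.0282 0.0245 z 0.004 0.038
  s-0.053 n -0.0325 0.0305 z 0.004 0.041
  s-0.045 n -0.0338 0.0323 z 0.005 0.037
  s-0.037 n -0.0357 0.0335 z 0.004 0.038
  s-0.029 n -0.0340 0.0342 z 0.004 0.038
  s-0.021 n -0.0322 0.0306 z 0.004 0.037
  s-0.013 n -0.0266 0.0261 z 0.004 0.039
  s-0.005 n -0.0187 0.0173 z 0.005 0.047
  s0.003 n -0.0091 0.0081 z 0.037 0.050
  s0.011 n -0.0083 0.0084 z 0.035 0.054
  s0.019 n -0.0089 0.0076 z 0.037 0.049
  s0.027 n -0.0088 0.0082 z 0.034 0.051
  s0.035 n -0.0082 0.0083 z 0.036 0.047
  s0.043 n -0.0087 0.0076 z 0.036 0.049
  s0.051 n -0.0085 0.0088 z 0.038 0.045
  s0.059 n -0.00
[... 446 characters left out ...]
 s-0.021 n -0.0248 0.0267 z 0.004 0.028
  s-0.013 n -0.0205 0.0227 z 0.004 0.031
  s-0.005 n -0.0137 0.0160 z 0.005 0.036
  s0.003 n -0.0051 0.0062 z 0.028 0.038
  s0.011 n -0.0068 0.0057 z 0.023 0.036
  s0.019 n -0.0057 0.0065 z 0.024 0.039
  s0.027 n -0.0067 0.0063 z 0.029 0.036
  s0.035 n -0.0069 0.0061 z 0.031 0.039
  s0.043 n -0.0076 0.0060 z 0.025 0.048
  s0.051 n -0.0070 0.0058 z 0.028 0.054
  s0.059 n -0.0239 0.0223 z 0.012 0.065
  s0.067 n -0.0156 0.0144 z 0.043 0.048
head px 146 182 233 264 z [0.1216 0.1384 0.1973 0.2294 0.2323]
base [449.7 209.5] [204.5 129.2] 5.3631062507629395 0.010846304744898626
overhead x [0.59006235 0.59222268] z [0.53507608 0.54585411 0.79106501 0.93753464]
```

View pics/sidehead.png

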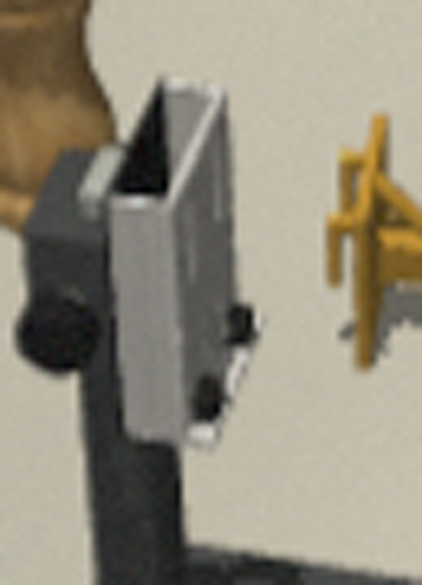

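The crop shows the head's front face from side: top-near corner about (291.5,286.5), top-far about (299.8,269.2), bottom-near about (293.2,322.7), plus two slots and pads. The small holder's cup measures 54 mm, so it is confirmed. Next I fit poses.

```bash
cat > fit.py <<'E'
from h import *
from scipy.optimize import least_squares as LS
W={c:np.load(f'pics/{c}W.npy') for c in('side','top')}
S={c:cv2.cvtColor(np.load(f'pics/{c}0.npz')['p'],cv2.COLOR_RGB2HSV).astype(int)[...,1] for c in W}
# front plane from side depth
poly=np.array([(180,215),(222,115),(233,300),(190,370)])/6.5+[265,255]
m=np.zeros((480,640),np.uint8);cv2.fillPoly(m,[poly.round().astype(np.int32)],1)
P=W['side'][m>0];P=P[np.isfinite(P[:,0])]
r=LS(lambda a:(P[:,0]-a[0])*np.cos(a[1])+(P[:,1]-.215)*np.sin(a[1]),[.48,.09],loss='soft_l1',f_scale=.002)
print('face x at y=.215',r.x[0],'yaw deg',np.degrees(r.x[1]),'n',len(P),'rms',np.std(r.fun))
C=np.array([(291.5,286.5),(299.8,269.2),(293.2,322.7)])
def res(a):
    c,s=np.cos(a[3]),np.sin(a[3]);o=[]
    for (y,h),q in zip([(.028,.088),(-.028,.088),(.028,0)],C):
        o+=list(proj('side',[a[0]-s*y,a[1]+c*y,a[2]+h])-q)
    return o+[(a[3]-np.radians(5.2))*100]
r=LS(res,[.48,.215,.14,.09]);print('head corners: x,y,z(-11),yaw',r.x.round(4),'res',np.round(r.fun,2))
# holder cup circle + arm axis
for c in W:
    w=W[c];m=(w[...,0]>.36)&(w[...,0]<.56)&(w[...,1]>-.24)&(w[...,1]<-.09)&(w[...,2]>.006)&(w[...,2]<.09)&(S[c]>90)
    Q=w[m]
    def f(a):
        s=(Q[:,0]-a[0])*np.cos(a[2])+(Q[:,1]-a[1])*np.sin(a[2]);n=-(Q[:,0]-a[0])*np.sin(a[2])+(Q[:,1]-a[1])*np.cos(a[2]);return s,n
    a0=[.415,-.185,np.radians(26)]
    for _ in range(4):
        s,n=f(a0);rr=np.hypot(s,n);rim=(rr>.023)&(s<.015)&(rr<.034)&(Q[:,2]>.012);arm=(s>.032)&(s<.075)&(abs(n)<.014)&(Q[:,2]>.02)
        def g(a):
            s,n=f(a);return np.r_[np.hypot(s,n)[rim]-.0268,n[arm]-(n[arm].max()+n[arm].min())*0]
        a0=LS(g,a0,loss='soft_l1',f_scale=.002).x
    s,n=f(a0);bp=Q[(abs(n)>.009)&(abs(n)<.024)&(s>.06)];sb=bp[:,:2]@[np.cos(a0[2]),np.sin(a0[2])]-a0[:2]@[np.cos(a0[2]),np.sin(a0[2])]
    print(c,'cup',a0[:2].round(4),'yaw',np.degrees(a0[2]).round(2),'arm top z',np.percentile(Q[arm,2],[50,90]).round(4),'arm n',n[arm].min().round(4),n[arm].max().round(4),'backplate s',np.percentile(sb,[5,50,95]).round(4))
print(manip.current_tcp_rot().round(3))
E
python3 fit.py
```

```text
face x at y=.215 0.4824834558847525 yaw deg 9.524367001037854 n 227 rms 0.006523705830544319
head corners: x,y,z(-11),yaw [0.491  0.1915 0.1204 0.0902] res [-0.18  0.36 -0.15 -0.26  0.34 -0.12 -0.05]
side cup [ 0.4333 -0.1767] yaw 29.56 arm top z [0.0291 0.0319] arm n -0.014 0.0084 backplate s [0.0834 0.0906 0.0981]
top cup [ 0.4334 -0.1786] yaw 25.65 arm top z [0.0325 0.0357] arm n -0.0084 0.0063 backplate s [0.0838 0.0849 0.0933]
[[ 0.941  0.337 -0.   ]
 [ 0.337 -0.941  0.   ]
 [ 0.    -0.    -1.   ]]
```

View pics/tophead.png

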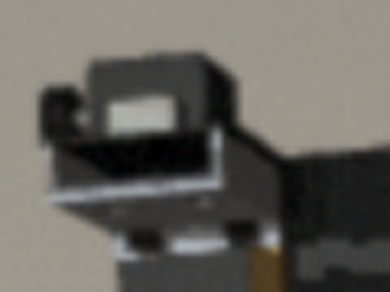

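Top crop: the head's top front edge runs from (147.7,255.3) to (174.6,253.2). I'll solve the head from both views, then grasp.

```bash
cat > head.py <<'E'
from h import *
from scipy.optimize import least_squares as LS
O=[('side',.028,.088,(291.5,286.5)),('side',-.028,.088,(299.8,269.2)),('side',.028,0,(293.2,322.7)),('top',.028,.088,(147.7,255.3)),('top',-.028,.088,(174.6,253.2))]
def pt(a,y,h):
    c,s=np.cos(a[3]),np.sin(a[3]);return [a[0]-s*y,a[1]+c*y,a[2]+h]
res=lambda a:np.r_[np.concatenate([proj(c,pt(a,y,h))-q for c,y,h,q in O]),(a[3]-np.radians(5.2))*40]
r=LS(res,[.48,.215,.14,.09]);cov=np.linalg.inv(r.jac.T@r.jac)
print('x,y,zbot,yaw',r.x.round(4),'sd@1px',np.sqrt(np.diag(cov)).round(4),'res',r.fun.round(2),'level0 z',r.x[2]+.011)
E
python3 head.py
cat > grasp.py <<'E'
from h import *
u=np.array([np.cos(np.radians(26)),np.sin(np.radians(26)),0]);Z=np.array([0,0,-1.])
R=np.c_[u,np.cross(Z,u),Z]
g=np.array([.4748,-.1586,.008])
a=np.radians(5.2);ux=np.array([np.cos(a),np.sin(a),0]);R2=np.c_[ux,np.cross(Z,ux),Z]
print(manip.inverse_kinematics(g,R),manip.inverse_kinematics([.44,.21,.18],R2))
f0=manip.current_force()
manip.move_ptp(g+[0,0,.09],R);manip.move_l(g,max_speed=.1)
print(manip.current_force(),manip.current_ee_pos())
manip.set_gripper(0.0,80)
print(manip.current_grip_width(),manip.current_grip_force(),manip.current_time())
manip.move_l(g+[0,0,.012],max_speed=.05)
print(manip.current_force(),manip.current_ee_pos());manip.look_for
p,d=snap('side','g_side.png');np.savez('pics/g_side.npz',p=p,d=d);p,d=snap('top','g_top.png');np.savez('pics/g_top.npz',p=p,d=d)
print(manip.current_time())
E
python3 grasp.py
python3 - <<'E'
import cv2,numpy as np
a=cv2.imread('pics/g_side.png')[200:330,280:440];b=cv2.imread('pics/g_top.png')[200:330,260:420]
cv2.imwrite('pics/g.png',np.hstack([cv2.resize(a,(400,325)),cv2.resize(b,(400,325))]))
E
```

```text
x,y,zbot,yaw [0.4834 0.2081 0.1353 0.0861] sd@1px [0.001  0.0012 0.0016 0.0198] res [-0.15  0.25  0.2  -0.81  0.42  0.68 -0.01 -0.17 -0.03 -0.38 -0.18] level0 z 0.14630391039129428
[-4.15407014e-01  6.18077093e-01  1.91715614e+00 -4.44089210e-16
  6.06359421e-01  7.01603707e-01] [ 3.49780013e-01  3.03014622e-01  1.86220157e+00 -4.44089210e-16
  9.76376458e-01  1.82981922e+00]
[ 0.14731092 -0.17895434 -0.08677784] [ 0.47512648 -0.15876348  0.00849032]
0.14549688360487187 78.780916929245 4.5583
[-0.35832464 -0.48776744 -3.19630174] [ 0.47491131 -0.15864304  0.0202769 ]
5.05
```

View pics/g.png

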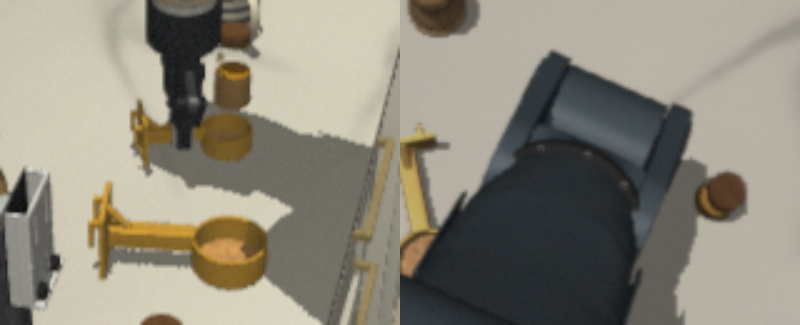

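Grasped (weight 3.2 N). Now to a hover in front of and above the head for a relative look.

```bash
cat >> h.py <<'E'
YAW=np.radians(5.1); H0=np.array([.4834,.2081]); 
def Rz(a):
    u=np.array([np.cos(a),np.sin(a),0]);Z=np.array([0,0,-1.]);return np.c_[u,np.cross(Z,u),Z]
def tcp(x,y,z,gx=-.042,yaw=YAW,h=H0):
    "TCP for the holder origin at post x,y and world height z"
    c,s=np.cos(yaw),np.sin(yaw);X=x+gx
    return np.array([h[0]+c*X-s*y,h[1]+s*X+c*y,z+.0085])
def F(): 
    f=np.array(manip.current_force());c,s=np.cos(YAW),np.sin(YAW);return np.array([f[0]*c+f[1]*s,-f[0]*s+f[1]*c,f[2]])
E
python3 - <<'E'
from h import *
p=manip.current_ee_pos();manip.move_l([p[0]-.02,p[1]+.03,.26],max_speed=.25)
manip.move_ptp(tcp(-.03,0,.25),Rz(YAW))
print(manip.current_time(),manip.current_ee_pos()-tcp(-.03,0,.25),F())
p,d=snap('side','hov.png');np.savez('pics/hov.npz',p=p,d=d)
W=cloud('side',d);hsv=cv2.cvtColor(p,cv2.COLOR_RGB2HSV).astype(int)
q=proj('side',[H0[0],H0[1],.25]);print(q)
u,v=q.astype(int);cv2.imwrite('pics/hovc.png',cv2.resize(p[v-60:v+90,u-70:u+110,::-1],None,fx=4,fy=4,interpolation=cv2.INTER_CUBIC));print(u-70,v-60)
t0=manip.current_time();manip.move_l(tcp(-.029,0,.25),max_speed=.02);print('1mm step time',manip.current_time()-t0)
E
```

```text
7.425 [ 0.0002716  -0.00060288 -0.00033694] [-0.18324155  1.20859356 -2.89264966]
[295.13959497 265.57223791]
225 205
1mm step time 0.25
```

View pics/hovc.png

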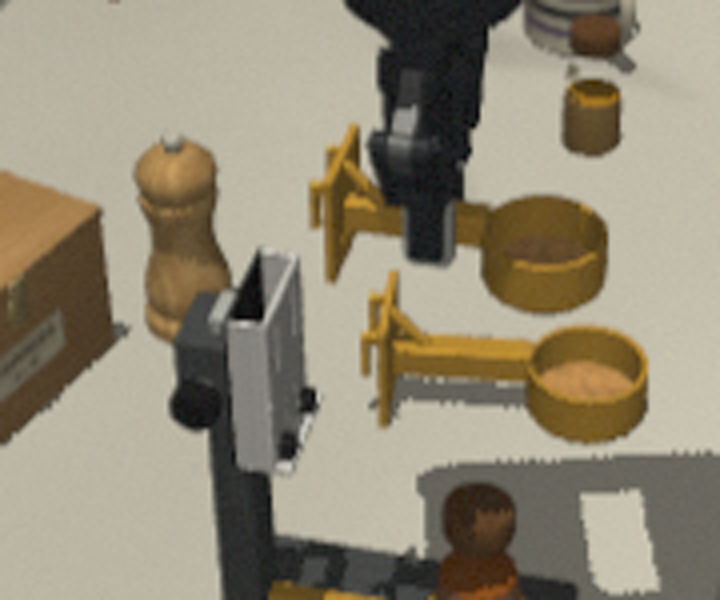

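Run:
```python
from h import *
c,s=np.cos(YAW),np.sin(YAW)
def hp(X,x0=-.03,z0=.25): 
    X=np.array(X);return proj('side',[H0[0]+c*(X[0]+x0)-s*X[1]+.0003,H0[1]+s*(X[0]+x0)+c*X[1]-.0006,X[2]+z0-.0003])
f=lambda q:((q-[225,205])*4).round(1)
for n,X in dict(rear_bot_near=(0,.024,0),front_bot_near=(-.004,.024,0),rear_top_near=(0,.024,.053),rear_top_far=(0,-.024,.053),front_top_far=(-.004,-.024,.053),hook_tip_far=(.0126,-.014,.022),cup_c_top=(-.092,0,.026),cup_left=(-.092,.0275,0),cup_back=(-.1195,0,.026)).items(): print(n,f(hp(X)))
for n,y,h in (('topnear',.028,.077),('topfar',-.028,.077),('botnear',.028,-.011)): print(n,f(proj('side',[H0[0]-s*y,H0[1]+c*y,.1463+h])))
print('shift per mm x',f(hp((.001,0,0)))-f(hp((0,0,0))),'y',f(hp((0,.001,0)))-f(hp((0,0,0))),'z',f(hp((0,0,.001)))-f(hp((0,0,0))))
im=cv2.imread('pics/hov.png')
b=cv2.resize(im[232:285,296:316],None,fx=10,fy=10,interpolation=cv2.INTER_CUBIC)
a=cv2.resize(im[262:324,278:306],None,fx=9,fy=9,interpolation=cv2.INTER_CUBIC)
o=np.zeros((560,470,3),np.uint8);o[:530,:200]=b;o[:558,210:462]=a
for k in range(0,530,50):cv2.putText(o,str(232+k//10),(0,k+8),0,.3,(0,0,255))
for i in range(0,200,50):cv2.putText(o,str(296+i//10),(i,540),0,.3,(0,0,255))
cv2.imwrite('pics/z1.png',o)
```

```text
rear_bot_near [330.8 282.7]
front_bot_near [339.6 283.9]
rear_top_near [326.9 183.1]
rear_top_far [355.3 122.9]
front_top_far [364.  123.9]
hook_tip_far [324.2 189.4]
cup_c_top [549.6 229.9]
cup_left [536.9 316.5]
cup_back [613.2 238.2]
topnear [265.6 327. ]
topfar [299.9 253.5]
botnear [274.7 473.5]
shift per mm x [-2.1 -0.3] y [-0.6  1.3] z [ 0.  -1.8]
```

View pics/z1.png

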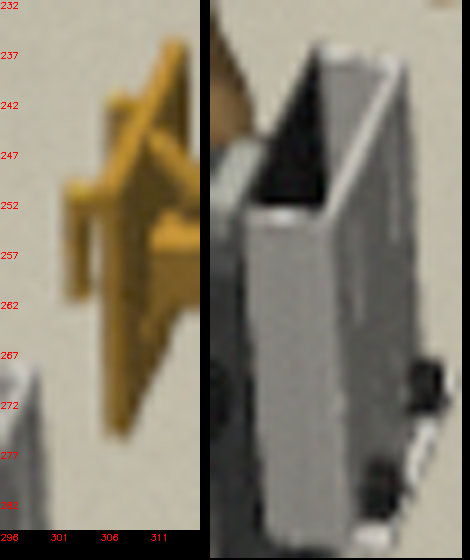

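Holder sits about 2 mm farther forward in the grip than assumed (gx≈-0.044); height and y agree with the model. The head's level 0 is about 0.146–0.150. I'll feel the head's top edge with the holder's lower edge.

```bash
sed -i 's/gx=-.042/gx=-.044/' h.py
python3 - <<'E'
from h import *
manip.move_l(tcp(.0035,0,.25),max_speed=.1)
manip.move_l(tcp(.0035,0,.232),max_speed=.06);manip.dwell(.1)
f0=F();print(f0)
z=.232
while z>.219:
    z-=.001;manip.move_l(tcp(.0035,0,z),max_speed=.02);f=F()-f0
    print(round(z,4),round(manip.current_ee_pos()[2]-.0085,4),f.round(2))
    if f[2]>2: break
zc=manip.current_ee_pos()[2]-.0085
manip.move_l(tcp(.0035,0,z+.01),max_speed=.05)
print(zc,manip.current_time())
E
```

```text
[ 0.56404561  0.39582572 -2.07335385]
0.231 0.2311 [-0.01 -0.16  0.18]
0.23 0.23 [-0.52 -0.93 -0.3 ]
0.229 0.2289 [-0.44 -0.87 -0.87]
0.228 0.2279 [-1.17 -1.4  -0.57]
0.227 0.2269 [-0.01 -0.76  0.18]
0.226 0.226 [-0.78 -0.39 -0.27]
0.225 0.2251 [-0.16 -0.25  0.09]
0.224 0.2247 [-3.02 -0.63  7.03]
0.22472731499842005 11.0833
```

```bash
cat > ins.py <<'E'
from h import *
L0=.1479;z=L0+.0195
manip.move_l(tcp(-.035,0,.236),max_speed=.12);manip.move_l(tcp(-.035,0,z),max_speed=.12);manip.move_l(tcp(-.018,0,z),max_speed=.08);manip.dwell(.15)
f0=np.mean([F() for _ in range(3)],0);print('f0',f0.round(2))
def push(y,x0,x1=.004,lim=3):
    x=x0
    while x<x1:
        x+=.001;manip.move_l(tcp(x,y,z),max_speed=.02);f=F()-f0
        if f[0]<-lim: break
    print('y %.4f stop x %.4f'%(y,x),f.round(2),(manip.current_ee_pos()-tcp(x,y,z)).round(4));return x
x=push(0,-.017)
if x<-.005:
    xb=x-.003
    for y in (.001,-.001,.002,-.002,.003,-.003,.004,-.004):
        manip.move_l(tcp(xb,y,z),max_speed=.03);x=push(y,xb)
        if x>x-.003 and x>xb+.006: break
print(manip.current_time())
E
python3 ins.py
```

```text
f0 [-0.3  -0.08 -2.93]
y 0.0000 stop x -0.0090 [-3.62  0.12  1.11] [-0.0005 -0.0001 -0.0002]
y 0.0010 stop x 0.0000 [-6.88  1.79  2.43] [-0.0009 -0.0002 -0.0002]
18.0583
```

Hooks are through at y=+1 mm, back plate at the face. Ease off, hold for the milestone, then lower and press with force watch.

```bash
cat > press.py <<'E'
from h import *
L0=.1479;x,y=-.0006,.0013
manip.move_l(tcp(x,y,L0+.0195),max_speed=.02);manip.dwell(.35)
f0=np.array([-.3,-.08,-2.93]);print('eased',(F()-f0).round(2))
l=.0195
log=[]
while l>-.001:
    l-=.001 if l>.0125 else .0004
    manip.move_l(tcp(x,y,L0+l),max_speed=.02);f=F()-f0;a=manip.current_ee_pos()[2]-.0085-L0
    log.append((round(l*1e3,1),round(a*1e3,2),*f.round(1)))
    if f[2]>13.5 or np.hypot(*f[:2])>9: print('STOP');break
for r in log: print(*r)
print(manip.current_time())
E
python3 press.py
```

```text
eased [-4.86  0.97  1.01]
STOP
18.5 18.28 -4.3 0.2 0.6
17.5 17.27 -5.0 0.6 0.7
16.5 16.27 -4.7 0.1 1.3
15.5 15.28 -4.8 -0.2 1.6
14.5 14.3 -4.5 0.3 0.7
13.5 13.29 -4.4 0.3 0.7
12.5 12.29 -4.7 0.1 -0.6
12.1 11.94 -5.2 0.5 1.5
11.7 11.55 -5.5 -0.6 2.6
11.3 11.16 -5.4 -0.4 2.0
10.9 10.82 -5.5 -0.1 2.3
10.5 10.53 -5.6 -0.7 3.6
10.1 10.21 -6.3 0.0 5.9
9.7 9.95 -8.5 -0.0 6.7
9.3 9.58 -8.8 0.4 7.8
8.9 9.2 -8.8 0.0 8.3
8.5 8.82 -8.8 0.1 8.6
8.1 8.44 -9.3 0.1 8.7
23.1583
```

```bash
sed -e '/^manip.move_l/d' -e 's/^l=.0195/l=.0081/' -e 's/x,y=-.0006/x,y=-.0009/' -e 's/>13.5/>14/' -e 's/)>9/)>12/' press.py > press2.py; python3 press2.py
```

```text
eased [-9.3   0.12  8.65]
STOP
7.7 8.17 -7.7 0.7 9.2
7.3 7.77 -7.6 0.7 9.4
6.9 7.37 -8.6 0.6 8.0
6.5 6.96 -8.0 0.3 8.2
6.1 6.63 -8.7 0.2 9.4
5.7 6.22 -8.4 -0.1 9.7
5.3 5.87 -8.3 -0.0 10.3
4.9 5.46 -8.9 -0.0 10.3
4.5 5.23 -10.4 -0.7 13.3
4.1 5.01 -11.9 -0.2 15.5
25.6583
```

Run:
```python
from h import *
L0=.1479;f0=np.array([-.3,-.08,-2.93])
manip.move_l(tcp(-.0014,.0013,L0+.0045),max_speed=.02);manip.dwell(.2)
print(np.mean([F()-f0 for _ in range(4)],0).round(2),manip.current_ft_torque(),(manip.current_ee_pos()-tcp(-.0014,.0013,L0+.0045)).round(4))
p,d=snap('side','pr.png');np.savez('pics/pr.npz',p=p,d=d)
o=np.zeros((600,800,3),np.uint8);o[:]=cv2.resize(p[270:345,275:375,::-1],(800,600),interpolation=cv2.INTER_CUBIC);cv2.imwrite('pics/prc.png',o)
c,s=np.cos(YAW),np.sin(YAW)
for lv in (.004,):
  for n,X in dict(rear_bot_near=(0,.024,0),front_bot_near=(-.004,.024,0),rear_top_near=(0,.024,.053),front_top_far=(-.004,-.024,.053),front_bot_far=(-.004,-.024,0),cup_back=(-.1195,0,.026),cup_bot_l=(-.092,.0275,0),cup_l_top=(-.092,.0275,.026),top_near_arm=(-.06,.007,.032),bot_near_arm=(-.06,.007,.016)).items():
    X=np.array(X)+[-.001,.001,L0+lv];q=proj('side',[H0[0]+c*X[0]-s*X[1],H0[1]+s*X[0]+c*X[1],X[2]]);print(n,((q-[275,270])*8).round(0))
```

```text
[-8.83  1.2  10.86] [-0.05635809  1.05378554 -0.01630595] [0.     0.0001 0.0007]
rear_bot_near [154. 366.]
front_bot_near [170. 369.]
rear_top_near [143. 190.]
front_top_far [217.  65.]
front_bot_far [225. 237.]
cup_back [680. 290.]
cup_bot_l [537. 438.]
cup_l_top [538. 352.]
top_near_arm [419. 252.]
bot_near_arm [420. 305.]
```

View pics/prc.png

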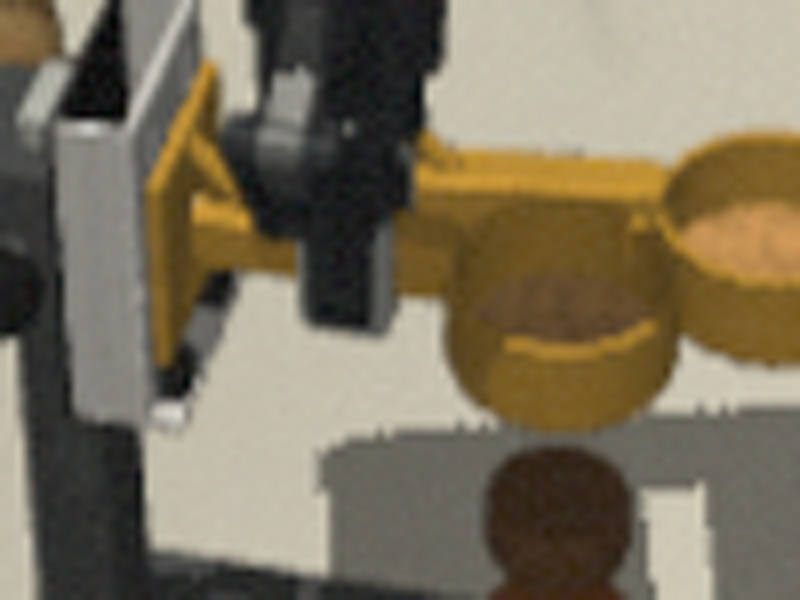

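Picture: the bar (168,368) is just on the pads (175,372), the catch is still pushed in, and the holder is nearly level. Continue with less x preload and a firmer grip.

```bash
cat > press3.py <<'E'
from h import *
L0=.1479;x,y=-.0018,.0013;f0=np.array([-.3,-.08,-2.93])
manip.set_gripper(0.0,115)
l=.0045;manip.move_l(tcp(x,y,L0+l),max_speed=.02)
def fm(): return np.mean([F()-f0 for _ in range(3)],0)
print(fm().round(2))
prev=0
while l>-.004:
    l-=.0003
    manip.move_l(tcp(x,y,L0+l),max_speed=.02);f=fm();a=manip.current_ee_pos()[2]-.0085-L0
    print(round(l*1e3,1),round(a*1e3,2),*f.round(1))
    if f[2]>14.3 : print('STOP');break
    if f[2]<prev-4: print('SNAP?');break
    prev=f[2]
print(manip.current_time())
E
python3 press3.py
```

```text
[-7.65  0.56  2.5 ]
4.2 4.02 -6.3 0.3 2.3
3.9 3.73 -7.4 0.2 3.2
3.6 3.42 -7.9 0.4 3.4
3.3 3.14 -5.8 -0.1 2.6
3.0 2.9 -8.5 0.2 4.2
2.7 2.67 -8.7 0.7 4.3
2.4 2.34 -8.0 0.6 4.5
2.1 2.08 -8.1 0.5 4.5
1.8 1.8 -8.0 0.7 4.4
1.5 1.52 -7.9 1.4 6.0
1.2 1.24 -9.0 0.7 5.1
0.9 0.77 -2.5 0.9 -1.0
SNAP?
29.625
```

Run:
```python
from h import *
L0=.1479;x,y=-.0018,.0013;f0=np.array([-.3,-.08,-2.93])
fm=lambda:np.mean([F()-f0 for _ in range(4)],0).round(2)
print(fm())
for l in (.0012,.0016,.002):
    manip.move_l(tcp(x,y,L0+l),max_speed=.02);print(l,round(manip.current_ee_pos()[2]-.0085-L0,4),fm())
print(manip.current_time())
```

```text
[-2.45  0.92 -1.  ]
0.0012 0.0009 [-1.17  1.44 -2.28]
0.0016 0.0013 [ 0.46  0.47 -8.5 ]
0.002 0.0017 [  4.33   1.91 -14.27]
30.375
```

Lifting is resisted with 14 N, so the catch holds. Release and retreat.

Run:
```python
from h import *
L0=.1479
manip.move_l(tcp(-.0018,.0013,L0+.0010),max_speed=.02);print(F())
manip.set_gripper(0.6);print(manip.current_grip_width(),F())
p=manip.current_ee_pos();manip.move_l(p+[0,0,.12],max_speed=.1);manip.move_l(p+[-.06,-.06,.16],max_speed=.15);manip.dwell(.3)
p,d=snap('side','fin.png');np.savez('pics/fin.npz',p=p,d=d);print(F(),manip.current_time(),manip.current_ee_pos())
o=cv2.resize(p[260:350,270:390,::-1],(800,600),interpolation=cv2.INTER_CUBIC);cv2.imwrite('pics/finc.png',o)
```

```text
[-0.72549719 -0.19413864 -9.43250273]
0.6012156751587283 [-0.08703892  0.13713656  0.59595598]
[ 0.16387314 -0.4824607  -0.37723269] 33.5583 [0.3780596  0.14559317 0.31749526]
```

View pics/finc.png

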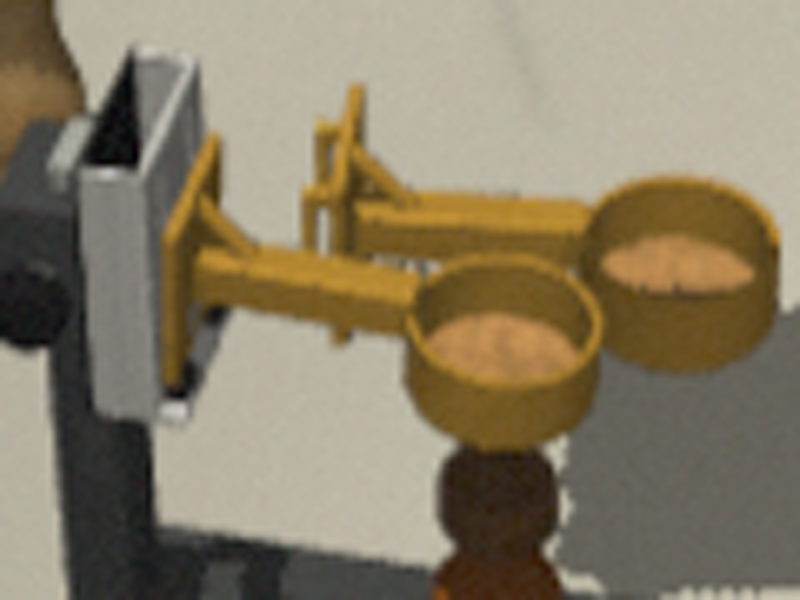

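The holder hangs on the head, its bar (178,385) low on the pads, arm free. A quick numeric check of tilt before handing in.

Run:
```python
from h import *
L0=.1479;c,s=np.cos(YAW),np.sin(YAW)
for th in (0,.04,.08):
  print(th,end=' ')
  for n,X in dict(rear_bot_near=(0,.024,0),front_top_far=(-.004,-.024,.053),cup_rim_right=(-.1195,0,.026),arm_front_top=(-.06,.007,.032),cup_rim_far=(-.092,-.0275,.026)).items():
    X=np.array(X,float);X[2]+=th*X[0];X[0]-=th*X[2]*0;X+=[-.0008,.001,L0];q=proj('side',[H0[0]+c*X[0]-s*X[1],H0[1]+s*X[0]+c*X[1],X[2]]);print(n,((q-[270,260])*6.667).round(0),end=' ')
  print()
W=cloud('side',np.load('pics/fin.npz')['d']);p=np.load('pics/fin.npz')['p']
hs=cv2.cvtColor(p,cv2.COLOR_RGB2HSV).astype(int)
X=W-np.array([*H0,L0]);hx=X[...,0]*c+X[...,1]*s;hy=-X[...,0]*s+X[...,1]*c
m=(hs[...,1]>90)&(abs(hy)<.012)&(hx<-.008)&(hx>-.06)&(X[...,2]>.005)&(X[...,2]<.045)
for a in (-.06,-.048,-.036):
    k=m&(hx>a)&(hx<a+.012);print(a,k.sum(),np.percentile(X[...,2][k],[5,50,95]).round(4))
```

```text
0 rear_bot_near [161. 382.] front_top_far [214. 132.] cup_rim_right [599. 319.] arm_front_top [382. 287.] cup_rim_far [520. 242.] 
0.04 rear_bot_near [161. 382.] front_top_far [214. 132.] cup_rim_right [599. 333.] arm_front_top [382. 294.] cup_rim_far [520. 252.] 
0.08 rear_bot_near [161. 382.] front_top_far [214. 133.] cup_rim_right [598. 346.] arm_front_top [382. 301.] cup_rim_far [520. 262.] 
-0.06 65 [0.0165 0.028  0.0307]
-0.048 63 [0.0187 0.0283 0.0313]
-0.036 58 [0.0198 0.0288 0.0319]
```

```bash
python3 -c "
from bench import manip
print(manip.sign_off(),manip.current_time())"
```

```text
the job is handed in; nothing more can be done
the job is handed in; nothing more can be done
```

The small brass holder is hooked into the head and locked under the catch (it resisted a 14 N pull up), hanging about 0.03 rad off upright; I let go at about 33 s and handed it in, with one brief push reading of 15.5 N against your 15 N limit and no verdict shown.

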